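Toe a power module into a spring-probe test nest and hold it down

ROBOT

A 7-joint arm with a two-finger parallel gripper is mounted at the origin on a cart in front of the work surface, level with it; the furniture and walls round the work are solid. World frame = base frame: x ahead of the robot, y to its left, z up, the work surface at z = 0. Lengths are in m, angles in rad, forces in N, time in s.
With the tool pointing down it reaches from about 0.425 to 0.825 m from the base axis. Payload 3.6 kg.
Tool frame: the origin (TCP) lies at the very end of the fingers, on their centre line; the grasp point (between the pads) lies 19 mm behind it (r.grip_point_offset is the distance from the TCP to the grasp point, in m); z points along the fingers, y is the line along which they close (so a half turn about z gives the same grasp; the last joint's range is limited). The gripper opens to 85 mm and grips with 20 to 120 N. Pads are 22 mm wide; open, the fingers measure 114 mm over their backs; the gripper's body (76 mm by 85 mm) begins 54 mm behind the grasp point. The pads swing forward as they close: fully open they stand 13 mm farther back than shut.
Start: joints at [1.204, 0.615, -0.013, 1.423, 0.008, 1.103, -0.04], TCP at [0.217, -0.613, 0.231] pointing down, gripper open.
Joint ranges: [-3.12, 3.12], [-0.3, 2.06], [-1.34, 1.32], [0.26, 2.42], [-1.36, 4.5], [0.01, 1.98], [-2.84, 2.84]. Speed limits (rad/s): [2.79, 2.79, 3.14, 3.14, 3.14, 3.14, 3.14].

INTERFACE

Orientations are given as a rotation vector (axis times angle).
In Python, from cell import r, vision gives the robot as it stands.
- The arm moves only by the shell command python3 -m pendant 'ROWS' [FORCE]. ROWS is JSON, a list of rows, each a list of 7 numbers: the shift along the world's x, y, z as a fraction of full scale, then the turn, a rotation vector about the world's x, y, z as a fraction of full scale, then the closure, from -1 (fully open) to 1 (shut). A call has 1 to 8 rows; each row shifts and turns the commanded pose from where the row before left it; what a row does not reach is not made up. Full scale, the value 1, is 0.03 m for a shift and 6 degrees for a turn. A row lasts 1/10 s, in which the tool goes at most 50 mm and 8.59 degrees, less where a joint would pass 70% of its speed; a pose out of reach is approached as far as the arm can. A call with a number of a shift or a turn outside -1 to 1 is refused whole. A call with a gripper value outside its range is refused whole. The fingers move at their own pace and stop on an object; FORCE is the grip in N (left out, the last holds). Time passes only in rows, so rows that do not move let the fingers close. It gives the time, the measured TCP pose, the force, the opening and the grip force at its end, in the units of the state.
- r.read_state(): the state, without advancing time (a new reading comes with each control period).
- vision.capture(name): name is "side" or "top"; returns the picture (420x560x3 uint8, red, green, blue); there is no depth.
- vision.camera_info(name): a dict with "fx", "fy", "cx", "cy" (pixels), "extrinsics" (4x4, takes a point from world to camera coordinates). Camera axes: x right, y down, z forward; pixel columns grow to the right and rows downward; lengths in m; the calibration is good to about 2 mm. A picture is of the moment at which its call begins. camera_info takes no time and is no camera call.
- r.hand_in(): hands the job in; it is judged then, once.
The state is a dict: "time": time; "joint_positions": joint angles; "qvel": joint speeds; "joint_efforts": joint torques, N m; "ee_pos": TCP position; "orientation": TCP orientation; "wrist_force": force on the tool from outside, world axes, zero at the start; "moment": the same for the moment, N m; "finger_gap": finger opening in m; "gripper_force": force on a finger pad.
Only numpy, scipy, OpenCV 4.12 (cv2) and the standard library are available. Lean on these libraries where they do the work, as an engineer would, in place of code of your own. Each camera call takes 0.05 s, during which the arm holds its last target. There are 200 camera calls.

TASK

Pluck the one module with a long projecting nose plate out of the grey pocket tray, tuck that nose fully home under the hinged keeper bar of the metal test nest without lifting the bar, and press the module flat on the deck so that its heel pushes the sprung probe block right down. The test reads while you press: finish still holding the module pressed flat, and leave the other modules in the tray and the loose things around undisturbed.

Things in the scene. Friction and masses are not known exactly. Their poses are not given: they have to be found in the camera images.
- module_block (a point): Flanged power module, 72 long x 32 wide x 14 mm high, 55 g: 4 mm aluminium base plate; a black block with dark metal top, 50 x 32 mm, 10 mm high, flush with its sides, covers the heel end; 22 mm of bare plate projects: the nose. This point: centre of the block, 7 mm above the plate's underside. x points to the nose tip, 47 mm from here (heel end 25 mm the other way); z up. Grip across the width.
- module_nose (a point): Middle of the lower edge of the nose tip of the flanged module, on the plate's underside; same axes as module_block.
- tray: Fixed grey pocket tray, 190 x 186 mm, top 7 mm above the worktop; origin in the middle of its underside. Four pockets 75.5 (x) x 35.5 mm, 4 mm deep, centred 42 mm either way in x and 40 mm in y from the middle. Modules lie in three of them in any order, underside 3 mm and top 17 mm above the worktop, nose to tray +x; one is empty.
- short_module_1_center (a point): A short module that stays in the tray: same block, but the plate ends flush with it (50 x 32 x 14 mm). Point at its centre.
- short_module_2_center (a point): The second short module that stays in the tray, like the first. Point at its centre.
- nest: Fixed grey metal test nest, 140 (x) x 88 mm. Origin: middle of the underside, 1.2 mm above z = 0; the nose goes in towards +x. Flat deck 15 mm above the origin. A seated module lies on the deck with its nose tip at x = +40 mm, block centre at x = -7, heel end at x = -32, top 29 mm above the origin. Hinge cheeks at x = +55 mm are 32 mm high, a connector 24 mm high stands at x = -60 to -70, |y| < 17 mm.
- nest_stop (a point): Middle of the end stop's face, at deck height (nest x = +40 mm); same axes as the nest. Two guides 6 mm high and 35.6 mm apart flank the nose over the last 22 mm before the stop, with flared lead-ins that begin 35 mm before it, about 49 mm apart. The keeper bar laps over the last 12 mm.
- keeper_lip (a point): Middle of the lower front edge of the keeper bar, 7 mm above the deck and 12 mm before the end stop (nest x = +28 mm); its front 4 mm more turns up as a lead-in. The bar is 44 mm wide. A module tilted nose down up to about 14 degrees goes in under it.
- keeper (a joint): Hinge of the keeper bar, rad: 0 = down on its rest (as found), grows as the lip is lifted. Light spring: about 3 N at the lip starts to lift it.
- probe_top (a point): Middle of the top of the sprung probe block, 10 (x) x 24 (y) mm, in the deck at nest x = -23 mm. Free, it stands 5 mm above the deck; the module tucked in and let go leans on it at about 5 degrees, heel up.
- probe_block (a joint): Travel of the probe block, m: 0 = up, 0.005 = flush with the deck. Its spring pushes with 2 N when up and 7 N when flush; pressing on the middle of the module's block takes about 10 N.
- multimeter_center (a point): Yellow multimeter lying on the mat, 156 x 74 x 44 mm; bystander.
- driver_mini_center (a point): Small dark screwdriver, 140 mm long, 14 mm thick; bystander.
- flux_bottle_center (a point): Upright cream dropper bottle with a red spout, 30 mm across, 93 mm tall; bystander.
- side_cutter_center (a point): Blue-handled side cutters lying on the worktop, 123 mm long; bystander.
- tweezers_center (a point): Dark tweezers lying on the mat, 120 mm long; bystander.

How it is judged:
On the way, in this order (a step that is already met when the one before it is completed fails the run):
1. the flanged module is lifted clear of the tray (height (world z) of module_block above 0.045 m), for 0.1 s.
2. its nose lies at least 8 mm under the keeper bar, low on the deck, with the bar down (x of module_nose in the frame of nest above 0.036 m and z of module_nose in the frame of nest below 0.019 m and value of joint keeper below 0.06 rad), for 0.1 s.
At the end, for the whole second after the job is handed in: Nose home under the bar: tip within 3.5 mm of the stop, between the guides, within 1.5 mm of the deck; module square within 6 degrees and flat within 1.7; probe block down at least 4 of 5 mm; bar below 0.05 rad; the fingers still hold or press the module with over 3 N (x of module_nose in the frame of nest between 0.0365 and 0.043 m and y of module_nose in the frame of nest between -0.004 and 0.004 m and z of module_nose in the frame of nest below 0.0165 m and angle between the x axis of module_block and the x axis of nest, either way round below 0.1 rad and angle between module_block's own z axis and vertical below 0.03 rad and value of joint probe_block above 0.004 m and value of joint keeper below 0.05 rad and contact force between the fingers and flanged_module above 3 N); the arm keeps its last pose, push and grip.
It fails at once if the keeper bar is lifted (more than 0.12 rad, about 3 mm at its lip) (value of joint keeper above 0.12 rad).
It fails at once if a short module is moved more than 15 mm (distance of any of short_module_1_center, short_module_2_center from where it was at the start of the episode above 0.015 m).
It fails at once if a loose bystander is moved more than 20 mm (distance of any of multimeter_center, driver_mini_center, flux_bottle_center, side_cutter_center, tweezers_center from where it was at the start of the episode above 0.02 m).
It also fails if it takes over 48 s, if anything falls off the work surface, if the arm or the gripper's body presses on something with over 40 N, if the wrist force passes 120 N, or if a joint passes its speed limit or range.

## Working session

There is one attempt and no reset: what is moved stays moved. The work goes in short steps, Python scripts to look and compute and a shell command to move; the robot and the scene stay as the last step left them, time stands still between calls to the robot, and variables do not carry over. Pictures are saved under pics/ and viewed, at most 10 in all, crops included, and the job is handed in when it is done.

```bash
mkdir -p pics; ls; python3 - <<'E'
from cell import r, vision
import cv2
for n in("top","side"):
    cv2.imwrite(f"pics/{n}0.png",vision.capture(n)[:,:,::-1]); i=vision.camera_info(n); print(n,i)
s=r.read_state(); print(s["time"],s["ee_pos"],s["orientation"],s["finger_gap"])
E
```

```text
pics
top {'fx': 531.0538678960429, 'fy': 531.0538678960429, 'cx': 277.03937623547966, 'cy': 213.86822795318358, 'extrinsics': array([[-0.01565612, -0.99987528,  0.0020762 , -0.02696528],
       [-0.99786497,  0.01549289, -0.06344661,  0.53739081],
       [ 0.06340653, -0.00306509, -0.99798307,  1.85125387],
       [ 0.        ,  0.        ,  0.        ,  1.        ]])}
side {'fx': 416.2782434966337, 'fy': 416.2782434966337, 'cx': 283.2682197334398, 'cy': 209.61060931112846, 'extrinsics': array([[-0.87723318, -0.47942253,  0.02481911,  0.45731554],
       [-0.2562258 ,  0.42386139, -0.86872887,  0.20789248],
       [ 0.40596834, -0.76843708, -0.4946657 ,  0.95397357],
       [ 0.        ,  0.        ,  0.        ,  1.        ]])}
0.1 [ 0.2164173  -0.61215963  0.23025275] [-3.09405167e+00 -5.30931214e-01  7.15695034e-04] 0.08492626751169492
```

View pics/top0.png

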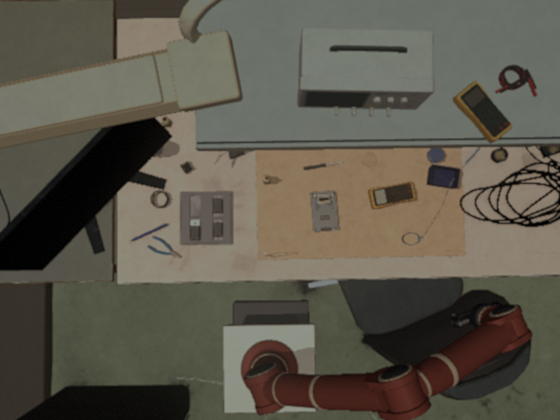

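View pics/side0.png

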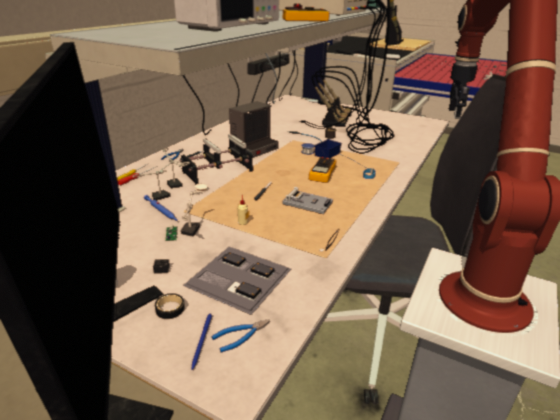

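The top view shows the tray at about (206,217), with the nosed module at its upper left or similar, and the nest at about (325,211). I'll enlarge both.

```bash
python3 - <<'E'
import cv2,numpy as np
a=cv2.imread("pics/top0.png"); s=cv2.imread("pics/side0.png")
z=lambda im,x,y,w,h,k:cv2.resize(im[y:y+h,x:x+w],None,fx=k,fy=k,interpolation=cv2.INTER_CUBIC)
c=np.hstack([z(a,175,185,66,66,6),z(a,292,180,66,66,6)])
d=np.hstack([z(s,180,240,120,60,3.3),z(s,270,175,80,40,4.95)])
o=np.vstack([c,d[:, :792]]);o=np.clip(o*1.6,0,255).astype('uint8');print(o.shape)
cv2.imwrite("pics/crop1.png",o)
E
```

```text
(594, 792, 3)
```

View pics/crop1.png

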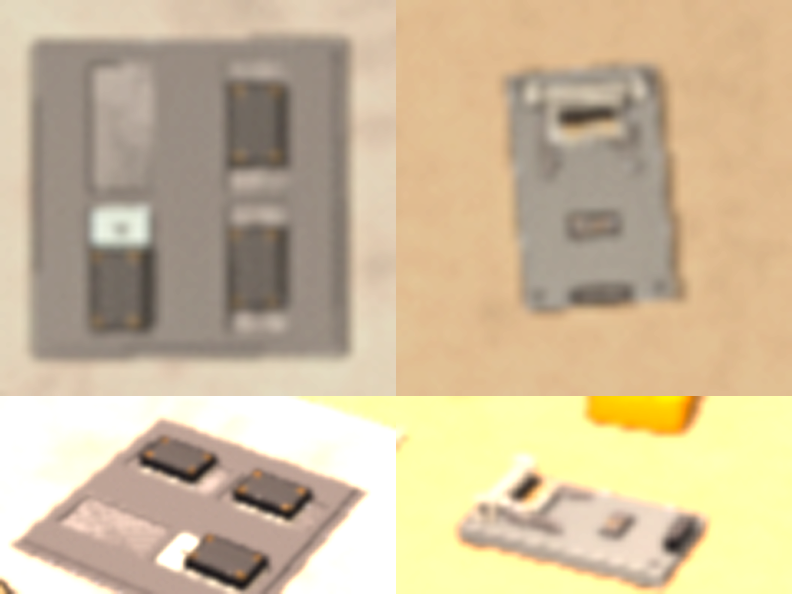

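The crop shows the flanged module in the lower-left pocket, with its nose at (122,225), its block at (122,290) and nose pointing up the image (+x). The empty pocket is above it. The nest is turned by a few degrees, with corners (507,75), (660,67), (680,298) and (526,310), the keeper at the top and the probe at (594,225).

```bash
cat >h.py <<'E'
import numpy as np
from cell import r, vision
def ray(n,u,v,z):
    i=vision.camera_info(n);E=i["extrinsics"];R=E[:3,:3];t=E[:3,3]
    c=-R.T@t;d=R.T@np.array([(u-i["cx"])/i["fx"],(v-i["cy"])/i["fy"],1]);return c+d*(z-c[2])/d[2]
def proj(n,p):
    i=vision.camera_info(n);E=i["extrinsics"];q=E[:3,:3]@p+E[:3,3];return i["fx"]*q[0]/q[2]+i["cx"],i["fy"]*q[1]/q[2]+i["cy"]
E
python3 - <<'E'
from h import *
def c(u,v,z,ox,oy,k=6): return ray("top",(u+.5)/k-.5+ox,(v+.5)/k-.5+oy,z)
T=[c(u,v,.007,175,185) for u,v in((33,40),(350,38),(350,357),(32,357))]
m=np.mean(T,0);x=(T[0]+T[1]-T[2]-T[3])/2;y=(T[0]+T[3]-T[1]-T[2])/2
print("tray",m,np.linalg.norm(x),np.linalg.norm(y),np.degrees([np.arctan2(x[1],x[0]),np.arctan2(-y[0],y[1])]))
print("block",c(121,289,.017,175,185),"noseplate",c(121,225,.007,175,185))
print("block corners",[c(u,v,.017,175,185)[:2].round(4) for u,v in((90,247),(152,247),(152,331),(90,331))])
N=[c(u-396,v,.0162,292,180) for u,v in((507,75),(660,67),(680,298),(526,310))]
m=np.mean(N,0);x=(N[0]+N[1]-N[2]-N[3])/2;y=(N[0]+N[3]-N[1]-N[2])/2
print("nest",m,np.linalg.norm(x),np.linalg.norm(y),np.degrees([np.arctan2(x[1],x[0]),np.arctan2(-y[0],y[1])]))
print("probe",c(594-396,224,.0212,292,180),"conn",c(602-396,294,.0252,292,180))
def d(u,v,z,k,ox,oy): return ray("side",(u+.5)/k-.5+ox,(v+.5)/k-.5+oy,z)
print("side probe",d(618-396,521-396,.0212,4.95,270,175),"block",d(228,558-396,.017,3.3,180,240))
E
```

```text
tray [0.52856005 0.21427374 0.007     ] 0.18763910980618234 0.18698926519367545 [-0.5045691 -0.7083644]
block [0.47500665 0.25444301 0.017     ] noseplate [0.51298335 0.25574678 0.007     ]
block corners [array([0.4999, 0.2724]), array([0.4993, 0.2362]), array([0.4502, 0.2365]), array([0.4508, 0.2727])]
nest [ 0.54523737 -0.20248795  0.0162    ] 0.1375031427890847 0.09034210640706326 [3.55474329 2.84188593]
probe [ 0.52333391 -0.20201013  0.0212    ] conn [ 0.4821741  -0.20543095  0.0252    ]
side probe [ 0.52153155 -0.2043178   0.0212    ] block [0.47267219 0.25302728 0.017     ]
```

```bash
python3 -m pendant '[[1,1,0,0,0,-0.84,-0.3],[1,1,0,0,0,-0.84,-0.3],[1,1,0,0,0,-0.84,-0.3],[1,1,0,0,0,-0.84,-0.3],[1,1,0,0,0,0,-0.3],[1,1,0,0,0,0,-0.3],[1,1,0,0,0,0,-0.3],[1,1,0,0,0,0,-0.3]]' 40; python3 -m pendant '[[0,1,0,0,0,0,-0.3],[0,1,0,0,0,0,-0.3],[0,1,0,0,0,0,-0.3],[0,1,0,0,0,0,-0.3],[0,1,0,0,0,0,-0.3],[0,1,0,0,0,0,-0.3],[0,1,0,0,0,0,-0.3],[0,1,0,0,0,0,-0.3]]'
```

```text
time: 0.9
ee_pos: [0.4575, -0.3712, 0.2309]
orientation: [-3.141, 0.019, 0.001]
wrist_force: [0.5, 0.0, 0.2]
finger_gap: 0.0557
gripper_force: 0.0
time: 1.7
ee_pos: [0.4562, -0.1315, 0.231]
orientation: [-3.141, 0.019, 0.001]
wrist_force: [0.4, -0.2, 0.1]
finger_gap: 0.0556
gripper_force: 0.0
```

```bash
python3 -m pendant '[[0,1,0,0,0,0,-0.3],[0,1,0,0,0,0,-0.3],[0,1,0,0,0,0,-0.3],[0,1,0,0,0,0,-0.3],[0,1,0,0,0,0,-0.3],[0,1,0,0,0,0,-0.3],[0,1,0,0,0,0,-0.3],[0,1,0,0,0,0,-0.3]]' ; python3 -m pendant '[[0.25,1,-0.5,0,0,0,-0.3],[0.25,1,-1,0,0,0,-0.3],[0,1,-1,0,0,0,-0.3],[0,1,-1,0,0,0,-0.3],[0,0.85,-1,0,0,0,-0.3],[0,0,-0.8,0,0,0,-0.3],[0,0,0,0,0,0,-0.3]]'; python3 - <<'E'
from h import *
import cv2
s=r.read_state();print(s["ee_pos"])
im=vision.capture("top");c=cv2.resize(im[185:251,175:241],None,fx=6,fy=6,interpolation=cv2.INTER_CUBIC)
im=vision.capture("side");d=cv2.resize(im[210:310,180:280],None,fx=3.96,fy=3.96,interpolation=cv2.INTER_CUBIC)
cv2.imwrite("pics/a1.png",np.clip(np.hstack([c,d])[:,:,::-1]*1.5,0,255))
E
```

```text
time: 2.5
ee_pos: [0.4562, 0.1083, 0.231]
orientation: [3.141, -0.019, -0.001]
wrist_force: [0.4, 0.3, -0.4]
finger_gap: 0.0555
gripper_force: 0.0
time: 3.2
ee_pos: [0.4688, 0.2522, 0.0689]
orientation: [3.138, -0.015, -0.011]
wrist_force: [0.1, -0.1, 0.5]
finger_gap: 0.0554
gripper_force: 0.0
[0.4687744  0.25224689 0.06894724][ WARN:0@1.850] global loadsave.cpp:1063 imwrite_ Unsupported depth image for selected encoder is fallbacked to CV_8U.
```

View pics/a1.png

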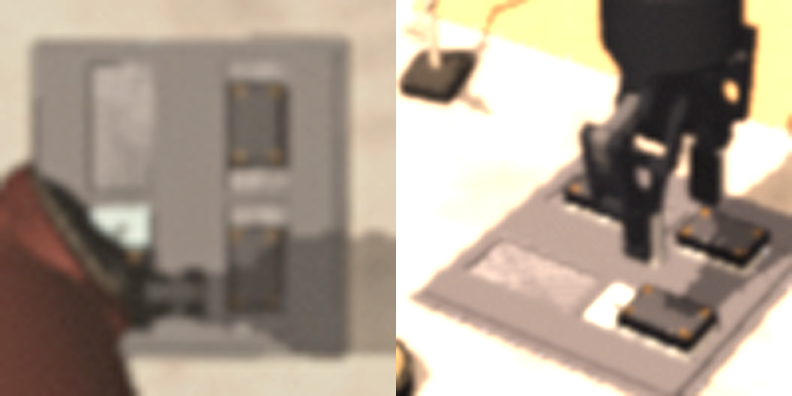

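The gripper straddles the module in the side view and is aligned with it in the top view. I'll descend and grip.

```bash
python3 -m pendant '[[0.05,0.05,-0.9,0,0,0,-0.3],[0,0,-0.7,0,0,0,-0.3],[0,0,-0.4,0,0,0,-0.3],[0,0,0,0,0,0,0],[0,0,0,0,0,0,0.6],[0,0,0,0,0,0,0.6],[0,0,0,0,0,0,0.6],[0,0,0,0,0,0,0.6]]' 40
```

```text
time: 4.1
ee_pos: [0.4741, 0.2545, 0.0135]
orientation: [-3.14, 0.019, -0.004]
wrist_force: [1.4, -0.8, 6.5]
finger_gap: 0.0304
gripper_force: 40.4
```

```bash
python3 -m pendant '[[0,0,0,0,0,0,0.6],[0,0,0,0,0,0,0.6]]'; python3 - <<'E'
from h import *
import cv2
s=r.read_state();print(s["ee_pos"],s["wrist_force"],s["moment"])
im=vision.capture("side");d=cv2.resize(im[235:310,190:290],None,fx=7,fy=7,interpolation=cv2.INTER_CUBIC)
cv2.imwrite("pics/a2.png",np.clip(d[:,:,::-1]*1.8,0,255).astype('uint8'))
E
```

```text
time: 4.3
ee_pos: [0.4741, 0.2545, 0.0135]
orientation: [-3.141, 0.019, -0.004]
wrist_force: [-0.9, -0.7, 6.7]
finger_gap: 0.0299
gripper_force: 40.4
[0.47409047 0.25447359 0.01353651] [-0.90943153 -0.73718898  6.73283182] [-0.1501503   0.01286908  0.01439354]
```

View pics/a2.png

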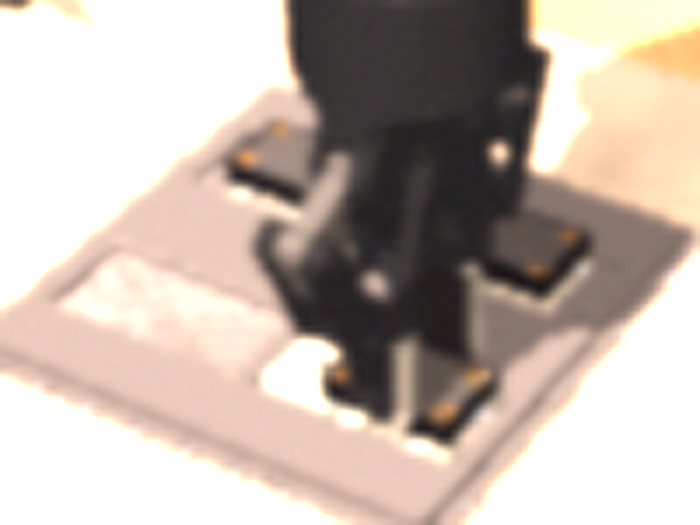

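The near finger covers most of the block's side height, about mid-length, so the grip is good. I'll lift and carry it over.

```bash
python3 -m pendant '[[0,0,0.3,0,0,0,0.6],[0,0,0.8,0,0,0,0.6],[0,0,1,0,0,0,0.6],[0,0,1,0,0,0,0.6],[0,0,1,0,0,0,0.6],[0,-0.5,0.5,0,0,0,0.6],[0,-1,0,0,0,0,0.6],[0,-1,0,0,0,0,0.6]]'; python3 -m pendant '[[0,-1,0,0,0,0,0.6],[0,-1,0,0,0,0,0.6],[0,-1,0,0,0,0,0.6],[0,-1,0,0,0,0,0.6],[0,-1,0,0,0,0.63,0.6],[0.5,-1,0,0,0,0,0.6],[0.5,-1,0,0,0,0,0.6],[0,-1,0,0,0,0,0.6]]';  python3 -m pendant '[[0,-1,0,0,0,0,0.6],[0,-1,0,0,0,0,0.6],[0,-1,-0.5,0,0,0,0.6],[0,-1,-0.5,0,0,0,0.6],[0,-0.8,-0.5,-0.03,0.6,0,0.6],[0,0,-0.5,-0.03,0.57,0,0.6],[0,0,0,0,0,0,0.6],[0,0,0,0,0,0,0.6]]'
```

```text
time: 5.15
ee_pos: [0.4727, 0.1775, 0.1506]
orientation: [3.141, -0.017, 0.0]
wrist_force: [1.2, -0.0, -1.4]
finger_gap: 0.0297
gripper_force: 39.6
time: 5.95
ee_pos: [0.504, -0.0634, 0.1501]
orientation: [3.14, 0.083, 0.002]
wrist_force: [0.2, 1.9, -0.5]
finger_gap: 0.0301
gripper_force: 39.6
time: 6.75
ee_pos: [0.5021, -0.2044, 0.0899]
orientation: [3.133, 0.085, -0.194]
wrist_force: [-0.4, -0.1, -0.1]
finger_gap: 0.0299
gripper_force: 39.7
```

```bash
python3 - <<'E'
from h import *
import cv2
z=lambda im,x,y,w,h,k:cv2.resize(im[y:y+h,x:x+w],None,fx=k,fy=k,interpolation=cv2.INTER_CUBIC)
a=z(vision.capture("top"),292,160,66,80,6);b=z(vision.capture("side"),260,140,66,80,6)
cv2.imwrite("pics/a3.png",np.clip(np.hstack([a,b])[:,:,::-1]*1.6,0,255).astype('uint8'))
E
```

```text
(no output)
```

View pics/a3.png

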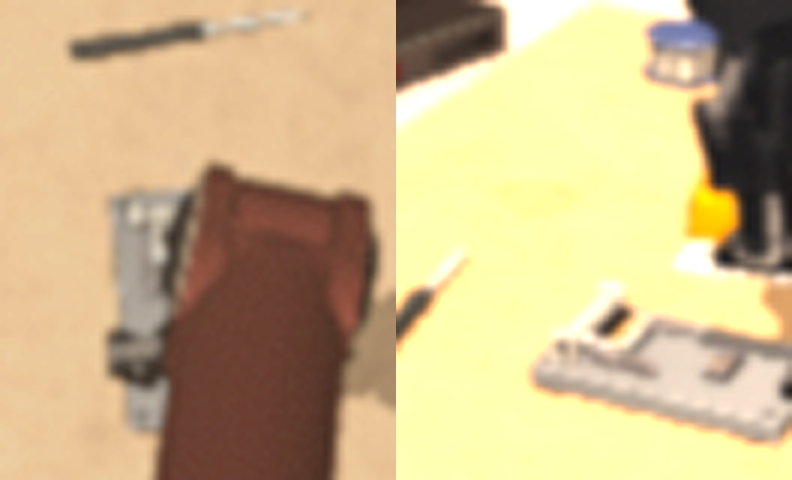

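The module hangs nose-left at crop (720,250) in the side view, level above the nest. I'll lower it close and look again.

```bash
python3 -m pendant '[[0,0,-0.5,0,0,0,0.6],[0,0,-0.5,0,0,0,0.6],[0,0,-0.5,0,0,0,0.6],[0,0,0,0,0,0,0.6],[0,0,0,0,0,0,0.6]]';python3 - <<'E'
from h import *
import cv2
z=lambda im,x,y,w,h,k:cv2.resize(im[y:y+h,x:x+w],None,fx=k,fy=k,interpolation=cv2.INTER_CUBIC)
a=z(vision.capture("side"),275,160,80,60,10)
cv2.imwrite("pics/a4.png",np.clip(a[:,:,::-1]*1.3,0,255).astype('uint8'))
s=r.read_state();p=s["ee_pos"]
y=np.radians(3.2);X=np.array([np.cos(y),np.sin(y),0]);Y=np.array([-np.sin(y),np.cos(y),0]);N=np.array([.545,-.203,0])
pp=lambda q:[round((a-o+.5)*10-.5) for a,o in zip(proj("side",q),(275,160))]
tip=p+.0459*X+[0,0,-.0162]
print(p,"tip nest x,y",(tip-N)@X,(tip-N)@Y,tip[2])
print("pred tip corners",pp(tip+.016*Y),pp(tip-.016*Y),"heel top corner",pp(p+X*(-.0245)+.016*Y+[0,0,.0075]))
for x,yy,h in((18,17.8,22.2),(5,24.5,22.2),(28,22,23.2),(28,-22,23.2),(70,44,16.2),(-70,44,16.2),(-70,-44,16.2)): print(x,yy,h,pp(N+X*x/1e3+Y*yy/1e3+[0,0,h/1e3]))
E
```

```text
time: 7.35
ee_pos: [0.5032, -0.2047, 0.0462]
orientation: [3.131, 0.085, -0.191]
wrist_force: [0.2, -0.3, -0.2]
finger_gap: 0.0303
gripper_force: 39.7
[ 0.5035857  -0.20487018  0.04648554] tip nest x,y 0.004445873608676171 0.00044454766918349957 0.030285540898878034
pred tip corners [298, 380] [337, 338] heel top corner [515, 362]
18 17.8 22.2 [256, 394]
5 24.5 22.2 [285, 413]
28 22 23.2 [222, 390]
28 -22 23.2 [277, 334]
70 44 16.2 [71, 409]
-70 44 16.2 [487, 513]
-70 -44 16.2 [584, 392]
```

View pics/a4.png

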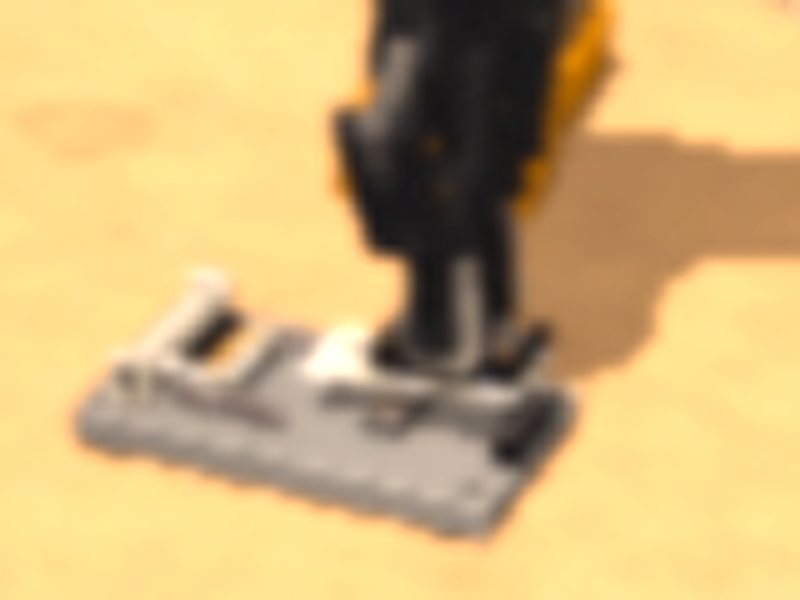

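The nose corner is at (303,375) and its far corner at (350,330), both close to the predicted points. The nest corners and keeper lip near (225,385) also fit. I'll lower until the tip touches.

```bash
python3 -m pendant '[[0,0,-0.2,0,0,0,0.6],[0,0,-0.15,0,0,0,0.6],[0,0,0,0,0,0,0.6]]'; python3 -m pendant '[[0,0,-0.06,0,0,0,0.6],[0,0,0,0,0,0,0.6]]';python3 -m pendant '[[0,0,-0.05,0,0,0,0.6],[0,0,0,0,0,0,0.6]]'
```

```text
time: 7.7
ee_pos: [0.5033, -0.2049, 0.0347]
orientation: [3.131, 0.085, -0.192]
wrist_force: [-0.0, 0.1, 1.0]
finger_gap: 0.0302
gripper_force: 39.9
time: 7.9
ee_pos: [0.5035, -0.2049, 0.0338]
orientation: [3.131, 0.084, -0.192]
wrist_force: [-0.2, 0.4, 5.6]
finger_gap: 0.0297
gripper_force: 40.5
time: 8.1
ee_pos: [0.5037, -0.2049, 0.0334]
orientation: [3.131, 0.084, -0.191]
wrist_force: [-1.5, 0.6, 11.6]
finger_gap: 0.0299
gripper_force: 41.2
```

```bash
python3 -m pendant '[[0,0,0.06,0,0,0,0.6],[0.2,0.01,0,0,0,0,0.6],[0.2,0.01,0,0,0,0,0.6],[0,0,0,0,0,0,0.6]]'; python3 -m pendant '[[0.15,0.01,0,0,0,0,0.6],[0,0,0,0,0,0,0.6]]'
```

```text
time: 8.5
ee_pos: [0.5167, -0.2041, 0.0331]
orientation: [3.132, 0.086, -0.189]
wrist_force: [0.4, 0.7, 1.7]
finger_gap: 0.0299
gripper_force: 40.0
time: 8.7
ee_pos: [0.5205, -0.2037, 0.0329]
orientation: [3.132, 0.085, -0.191]
wrist_force: [0.3, -1.1, 0.8]
finger_gap: 0.0297
gripper_force: 39.8
```

```bash
python3 -m pendant '[[0,0,-0.03,0,0,0,0.6],[0.13,0.01,0,0,0,0,0.6],[0,0,0,0,0,0,0.6]]'; python3 -m pendant '[[0.13,0.01,0,0,0,0,0.6],[0,0,0,0,0,0,0.6]]'; python3 -m pendant '[[0.13,0.01,0,0,0,0,0.6],[0,0,0,0,0,0,0.6]]'
```

```text
time: 9.0
ee_pos: [0.5233, -0.2036, 0.0324]
orientation: [3.132, 0.084, -0.194]
wrist_force: [-0.3, 0.3, 2.7]
finger_gap: 0.0298
gripper_force: 40.1
time: 9.2
ee_pos: [0.5283, -0.2033, 0.0323]
orientation: [3.132, 0.085, -0.19]
wrist_force: [0.7, 0.8, 0.8]
finger_gap: 0.0299
gripper_force: 39.8
time: 9.4
ee_pos: [0.5323, -0.2029, 0.0323]
orientation: [3.132, 0.085, -0.19]
wrist_force: [0.3, 0.3, 0.9]
finger_gap: 0.03
gripper_force: 39.8
```

```bash
python3 -m pendant '[[0.1,0.006,0,0,0,0,0.6],[0,0,0,0,0,0,0.6]]'; python3 -m pendant '[[0.1,0.006,0,0,0,0,0.6],[0,0,0,0,0,0,0.6]]'; python3 -m pendant '[[0.05,0,0,0,0,0,0.6],[0,0,0,0,0,0,0.6]]'
```

```text
time: 9.6
ee_pos: [0.5349, -0.2027, 0.0324]
orientation: [3.132, 0.085, -0.191]
wrist_force: [0.8, 0.2, 0.1]
finger_gap: 0.0299
gripper_force: 39.8
time: 9.8
ee_pos: [0.5379, -0.2026, 0.0324]
orientation: [3.132, 0.085, -0.191]
wrist_force: [-0.4, 0.2, -0.4]
finger_gap: 0.0302
gripper_force: 39.8
time: 10.0
ee_pos: [0.5383, -0.2026, 0.0323]
orientation: [3.132, 0.084, -0.194]
wrist_force: [-1.3, 0.6, -0.1]
finger_gap: 0.0299
gripper_force: 39.8
```

```bash
python3 -m pendant '[[0.07,0,0,0,0,0,0.6],[0,0,0,0,0,0,0.6]]'; python3 -m pendant '[[0.05,0,0,0,0,0,0.6],[0,0,0,0,0,0,0.6]]'
```

```text
time: 10.2
ee_pos: [0.5384, -0.2026, 0.0321]
orientation: [3.132, 0.084, -0.202]
wrist_force: [-4.9, -0.3, 3.1]
finger_gap: 0.0298
gripper_force: 40.0
time: 10.4
ee_pos: [0.5384, -0.2026, 0.0319]
orientation: [3.132, 0.083, -0.207]
wrist_force: [-7.2, 0.6, 3.9]
finger_gap: 0.0297
gripper_force: 40.0
```

The tip is against the stop: 7 N of resistance, at the predicted x. Next I'll rotate flat about the tip.

```bash
python3 -m pendant '[[-0.03,0,-0.07,0.02,-0.39,0,0.6],[-0.03,0,-0.07,0.02,-0.39,0,0.6],[0,0,0,0,0,0,0.6]]'; python3 -m pendant '[[-0.02,0,-0.07,0.02,-0.39,0,0.6],[0,0,0,0,0,0,0.6],[0,0,0,0,0,0,0.6]]'
```

```text
time: 10.7
ee_pos: [0.5376, -0.2028, 0.0286]
orientation: [3.14, 0.082, -0.071]
wrist_force: [-6.0, -0.9, 7.9]
finger_gap: 0.03
gripper_force: 40.6
time: 11.0
ee_pos: [0.5373, -0.203, 0.0269]
orientation: [-3.14, -0.083, 0.008]
wrist_force: [-6.4, 1.2, 8.7]
finger_gap: 0.0298
gripper_force: 41.0
```

```bash
python3 -m pendant '[[0,0,-0.08,0,-0.05,0,0.6],[0,0,0,0,0,0,0.6]]'; python3 -m pendant '[[0,0,-0.08,0,0,0,0.6],[0,0,0,0,0,0,0.6],[0,0,0,0,0,0,0.6]]'; python3 - <<'E'
from h import *
import cv2
z=lambda im,x,y,w,h,k:cv2.resize(im[y:y+h,x:x+w],None,fx=k,fy=k,interpolation=cv2.INTER_CUBIC)
a=z(vision.capture("side"),275,160,80,60,10)
cv2.imwrite("pics/a5.png",np.clip(a[:,:,::-1]*1.3,0,255).astype('uint8'))
E
```

```text
time: 11.2
ee_pos: [0.5373, -0.203, 0.0266]
orientation: [3.14, 0.083, 0.0]
wrist_force: [-10.3, 1.9, 23.1]
finger_gap: 0.0302
gripper_force: 42.7
time: 11.5
ee_pos: [0.5374, -0.203, 0.0264]
orientation: [3.14, 0.083, 0.001]
wrist_force: [-14.9, 2.4, 37.1]
finger_gap: 0.0302
gripper_force: 44.5
```

View pics/a5.png

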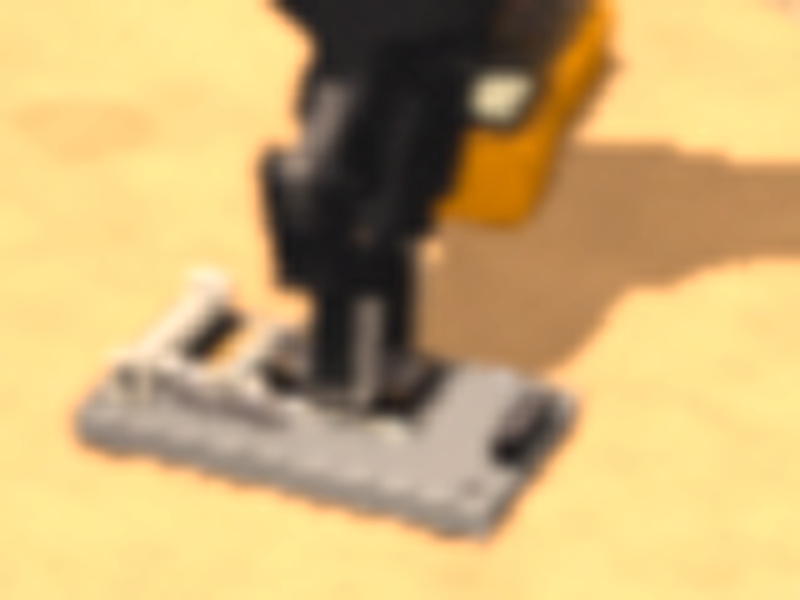

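The module lies flat on the deck between the guides with its nose under the bar. The bar front, at about (250,350), hasn't moved, and the stiff contact at the predicted height fits. I'll ease the press to about 20 N and hand in.

```bash
python3 -m pendant '[[-0.02,0,0.07,0,0,0,0.6],[0,0,0,0,0,0,0.6],[0,0,0,0,0,0,0.6]]' && python3 -c "
from cell import r
print(r.read_state()['wrist_force'],r.hand_in())"
```

```text
time: 11.85
ee_pos: [0.5373, -0.203, 0.0266]
orientation: [3.14, 0.083, 0.002]
wrist_force: [-10.2, 1.1, 24.2]
finger_gap: 0.0302
gripper_force: 42.8
the job is handed in; nothing more can be done
[-10.22040125   1.13544716  24.19349893] None
```

I handed the job in at 11.85 s with the flanged module's nose against the stop under the keeper bar and the module held pressed flat at about 24 N; the hand-in returned no verdict, so whether it passed is not confirmed.

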